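Load the incense heater's drawer with the dish tab facing the contact

ROBOT

A 6-joint arm with a two-finger parallel gripper is mounted at the origin on the work surface. World frame = base frame: x ahead of the robot, y to its left, z up, the work surface at z = 0. Lengths are in mm, angles in rad, forces in N, time in s.
With the tool pointing down it reaches from about 275 to 750 mm from the base axis. Payload 10.2 kg.
Tool frame: the origin (TCP) lies between the finger pads; the fingertips stand 8 mm ahead of it and the grasp point (between the pads) lies 11 mm behind it; z points along the fingers, y is the line along which they close (so a half turn about z gives the same grasp; the last joint's range is limited). The gripper opens to 85 mm and grips with 20 to 120 N. Pads are 22 mm wide; open, the fingers measure 114 mm over their backs; the gripper's body (76 mm by 85 mm) begins 54 mm behind the grasp point. The pads swing forward as they close: fully open they stand 13 mm farther back than shut.
Start: joints at [-1.339, 0.313, 1.498, -0, 1.331, -0.223], TCP at [230.612, -471.645, 239.294] pointing down, gripper open.
Joint ranges: [-2.94, 2.94], [-0.97, 2.17], [0.19, 2.56], [-1.23, 4.37], [0.02, 3.11], [-2.88, 2.88]. Speed limits (rad/s): [2.39, 2.39, 3.01, 3.14, 3.14, 3.14].

INTERFACE

Orientations are given as a unit quaternion [w, x, y, z].
In Python, from rig import * gives the robot as it stands.
- The arm moves only by the shell command python3 -m handwheel 'ROWS' [FORCE]. ROWS is JSON, a list that holds one entry, the list of rows, each a list of 7 numbers: the shift along the world's x, y, z in mm, then the turn, a rotation vector about the world's x, y, z in degrees, then the opening, from -1 (shut) to 1 (fully open). A call has 1 to 8 rows; each row shifts and turns the commanded pose from where the row before left it; what a row does not reach is not made up. A row lasts 1/8 s, in which the tool goes at most 62.5 mm and 10.7 degrees, less where a joint would pass 70% of its speed; a pose out of reach is approached as far as the arm can. A call is refused whole if a number of a shift passes 62.5 or a number of a turn 10.7, either way. A call with a gripper value outside its range is refused whole. The fingers move at their own pace and stop on an object; FORCE is the grip in N (left out, the last holds). Time passes only in rows, so rows that do not move let the fingers close. It gives the time, the measured TCP pose, the force, the opening and the grip force at its end, in the units of the state.
- sense(): the state, without advancing time (a new reading comes with each control period).
- capture(name): name is "side" or "top"; returns a dict with "image" (420x560x3 uint8, red, green, blue), "fx", "fy", "cx", "cy" (pixels), "dist_coeffs" ([k1, k2, p1, p2, k3] as OpenCV has them; the pictures are not rectified), "rvec" (rotation vector, rad) and "tvec" (3), from world to camera coordinates, as OpenCV has them. Camera axes: x right, y down, z forward; pixel columns grow to the right and rows downward; lengths in mm; the calibration is good to about 2 mm. A picture is of the moment at which its call begins. There is no depth.
- finish_job(): hands the job in; it is judged then, once.
The state is a dict: "time_s": time; "joints": joint angles; "dq": joint speeds; "tau": joint torques, N m; "eef_pos": TCP position; "ee_rot": TCP orientation; "force": force on the tool from outside, world axes, zero at the start; "wrist_torque": the same for the moment, N m; "grip_width": opening from 0.0 (shut) to 1.0 (fully open); "grip_force": force on a finger pad.
Only numpy, scipy, OpenCV 4.12 (cv2) and the standard library are available. Lean on these libraries where they do the work, as an engineer would, in place of code of your own. Each camera call takes 0.05 s, during which the arm holds its last target. There are 200 camera calls.

TASK

Load the electric incense heater: take the small brass dish with the square handle post and the tab on its rim, lower it gently (do not drop it) onto the middle of the round white hot plate in the heater's open drawer, turned so that its tab points straight at the contact block to the left of the plate, and let go. Then push the drawer fully shut with the dish still sitting and pointing like that, and leave the other things on the table where they are.

Things in the scene. Friction and masses are not known exactly. Their poses are not given: they have to be found in the camera images.
- dish: Loose brass dish, 70 mm across, rim 12 mm high, 0.16 kg, upright on the table at any yaw. A square post, 14 x 14 mm, stands in its middle, top 53 mm above the underside (grip it here; its faces lie along the dish's x and y). One flat tab, 16 mm wide, 6 mm thick, sticks out of the rim along +x to 47 mm from the axis. Origin: centre of the underside; z up.
- dish_post (a point): Point on the dish's axis 40 mm above its underside, where the post is gripped.
- dish_tab (a point): Outer end of the dish's tab, 6 mm above the underside.
- heater: Fixed dark wooden incense heater with slots in its brass top: depth 240 (x), width 250 (y), height 110 mm. Origin: centre of the underside; its drawer opens towards its -x, the robot's side; its +y is to the left as seen from the robot.
- heater_drawer0 (a joint): How far the heater's drawer is out, m: 0 is shut, 0.166 fully out; it starts 0.13 to 0.16 out. Inside it measures 195 (x) by 208 (y) mm; its floor is 22 mm, the tops of its side walls 88 mm and of its front panel 97 mm above the table. It slides with a light friction.
- heater_drawer0_handle (a point): Middle of the drawer's handle, a level brass bar 120 mm long and 11 mm thick, 72 mm above the table, 35 mm in front of the drawer's front panel. Axes as the heater's.
- plate_centre (a point): Centre of the top face of the round white hot plate (90 mm across, 4 mm thick, top 26 mm above the table) on the drawer's floor; moves with the drawer. Axes as the heater's. The front panel's inner side is 62 mm towards -x; with the drawer 0.15 out the heater's top begins 80 mm towards +x.
- contact_face (a point): Middle of the inner face of the contact block, a black block with a brass strip on it, 18 mm (x) by 30 mm (y), 16 mm high, standing on the drawer's floor to the left (heater's +y) of the hot plate; this face is 56 mm from the plate's centre, so 9 mm are left to the tab of a centred dish.
- seal: Bystander: loose brass incense seal, a flat disc 64 mm across and 9 mm thick with a thin round stem and a ball on top, 55 mm high; no tab. Origin: centre of the underside.
- burner: Bystander: loose brass bowl, 90 mm across, 48 mm high. Origin: centre of the underside.
- burner_lid: Bystander: loose brass domed lid, 92 mm across, 43 mm high. Origin: centre of the underside.
- cup: Bystander: loose white tea cup, 58 mm across, 45 mm high. Origin: centre of the underside.
- jar: Bystander: loose clear jar, 60 mm across, 100 mm high. Origin: centre of the underside.
- spoon: Bystander: loose brass spoon lying flat, 170 mm long.
- brush: Bystander: loose brush lying flat, 160 mm long.
Mind the look-alikes: they are no part of the job. What is shaped like the dish but green or red is not meant.

How it is judged:
By the outcome, as a careful person would: the job done as asked, in the order asked, and still so for the second after the job is handed in, with the robot touching nothing.
It also fails if it takes over 53 s, if anything falls off the work surface, if the arm or the gripper's body presses on something with over 40 N, if the wrist force passes 120 N, or if a joint passes its speed limit or range.

## Working session

There is one attempt and no reset: what is moved stays moved. The work goes in short steps, Python scripts to look and compute and a shell command to move; the robot and the scene stay as the last step left them, time stands still between calls to the robot, and variables do not carry over. Pictures are saved under pics/ and viewed, at most 10 in all, crops included, and the job is handed in when it is done.

```bash
mkdir -p pics
python3 - <<'E'
from rig import *
import cv2
for n in("top","side"):
    c=capture(n); cv2.imwrite(f"pics/{n}0.png",c["image"][:,:,::-1]); print({k:v for k,v in c.items() if k!="image"})
print(sense())
E
```

```text
{'fx': 501.80012187343306, 'fy': 501.80012187343306, 'cx': 283.63573755939154, 'cy': 206.90271902587057, 'dist_coeffs': array([-0.08852663,  0.        ,  0.        ,  0.        ,  0.        ]), 'rvec': array([ 2.14732285, -2.10229676,  0.21620695]), 'tvec': array([ -45.10237337,  505.74301744, 1623.44052779])}
{'fx': 445.09488325322445, 'fy': 445.09488325322445, 'cx': 265.04599057964293, 'cy': 206.41788037959262, 'dist_coeffs': array([-0.00843723,  0.        ,  0.        ,  0.        ,  0.        ]), 'rvec': array([ 0.66473784, -2.59876287,  1.17986743]), 'tvec': array([ 449.01303717,  226.43004923, 1266.59818024])}
{'time_s': 0.1, 'joints': array([-1.33938326e+00,  3.13384403e-01,  1.49832398e+00,  5.43519300e-06,
        1.33098104e+00, -2.23394385e-01]), 'dq': array([-0.00207272, -0.00196831, -0.00210744,  0.00014488,  0.00033326,
       -0.00134787]), 'tau': array([ 1.92105821e-03, -4.12904620e+01, -2.60139209e+01, -2.32134817e-04,
        3.05502690e-03, -1.73484949e-06]), 'eef_pos': array([ 230.57220256, -471.43279588,  238.81120451]), 'ee_rot': array([-5.48390031e-04,  9.74255004e-01,  2.25448189e-01,  4.40796387e-07]), 'force': array([ 0.07903288, -1.16362199, -0.162138  ]), 'wrist_torque': array([-0.01285251,  0.0168665 ,  0.00497426]), 'grip_force': 0.0, 'grip_width': 1.0019292557698714}
```

View pics/top0.png

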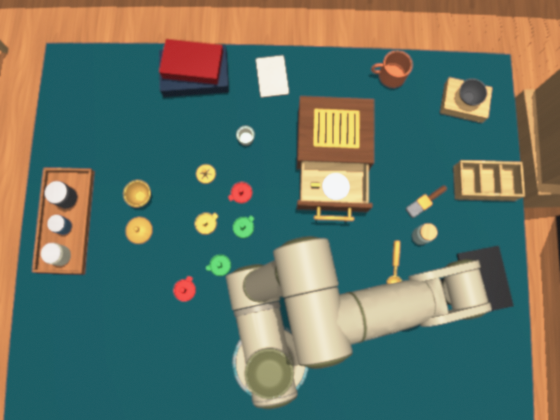

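View pics/side0.png

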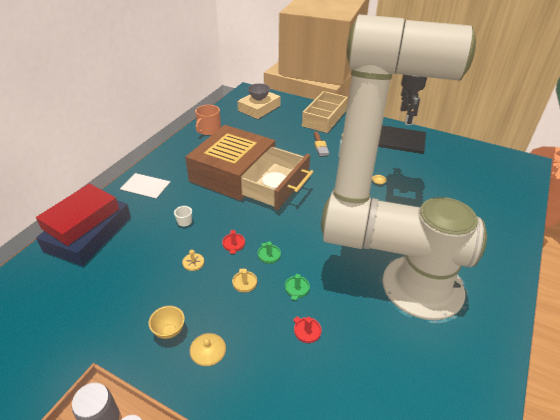

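The top view shows the dish at about (205,223) with its tab at (215,216), the seal at (205,174), the plate at (336,186), the contact block at (316,185) and the handle at (334,216). In the side view the dish is at (244,281), and the green and red look-alikes are nearby.

```bash
cat > h.py <<'E'
import numpy as np, cv2
from rig import *
def ray(c,uv):
    K=np.array([[c["fx"],0,c["cx"]],[0,c["fy"],c["cy"]],[0,0,1]])
    p=cv2.undistortPoints(np.array([[uv]],float),K,c["dist_coeffs"])[0,0]
    R=cv2.Rodrigues(c["rvec"])[0]; return -R.T@c["tvec"], R.T@np.array([p[0],p[1],1])
def onz(c,uv,z):
    o,d=ray(c,uv); return (o+d*(z-o[2])/d[2]).round(1)
def proj(c,P):
    K=np.array([[c["fx"],0,c["cx"]],[0,c["fy"],c["cy"]],[0,0,1]])
    return cv2.projectPoints(np.array(P,float).reshape(-1,1,3),c["rvec"],c["tvec"],K,c["dist_coeffs"])[0][:,0]
def crop(c,u,v,w,h,s=8):
    return cv2.resize(c["image"][v:v+h,u:u+w,::-1],None,fx=s,fy=s,interpolation=cv2.INTER_NEAREST)
E
python3 - <<'E'
from h import *
t=capture("top"); s=capture("side")
a=np.hstack([crop(t,185,203,40,36,9),crop(s,222,261,44,36,9)])
b=np.hstack([crop(t,295,152,84,72,4),crop(s,235,140,105,72,4)])
b=cv2.copyMakeBorder(b,0,0,0,max(0,a.shape[1]-b.shape[1]),0)
a=cv2.copyMakeBorder(a,0,0,0,max(0,b.shape[1]-a.shape[1]),0)
p=np.vstack([a,b]); print(p.shape); cv2.imwrite("pics/c1.png",p[:, :800])
def blob(c,u,v,w,h,lo,hi):
    hsv=cv2.cvtColor(c["image"],cv2.COLOR_RGB2HSV)[v:v+h,u:u+w]
    m=cv2.inRange(hsv,lo,hi); n,l,st,ce=cv2.connectedComponentsWithStats(m)
    i=1+np.argmax(st[1:,4]); return st[i]+[u,v,0,0,0],ce[i]+[u,v],(l==i)
Y=((15,90,80),(35,255,255)); W=((0,0,200),(180,40,255))
st,ce,m=blob(t,188,203,38,36,*Y); print("dish top",st,ce,onz(t,ce,8)); print(m[5:].astype(int).astype(str).tolist() and "\n".join("".join(".#"[k] for k in r) for r in m))
st,ce,m=blob(s,222,261,44,36,*Y); print("dish side",st,ce)
st,ce,m=blob(t,300,160,70,45,*W); print("plate top",st,ce,onz(t,ce,26))
st,ce,m=blob(s,245,160,60,40,*W); print("plate side",st,ce,onz(s,ce,26))
E
```

```text
(612, 756, 3)
dish top [195 213  23  21 374] [205.79411765 222.70053476] [454.  228.5   8. ]Traceback (most recent call last):
  File "<stdin>", line 13, in <module>
  File "<stdin>", line 13, in <genexpr>
  File "<stdin>", line 13, in <genexpr>
TypeError: string indices must be integers, not 'numpy.bool'
```

View pics/c1.png

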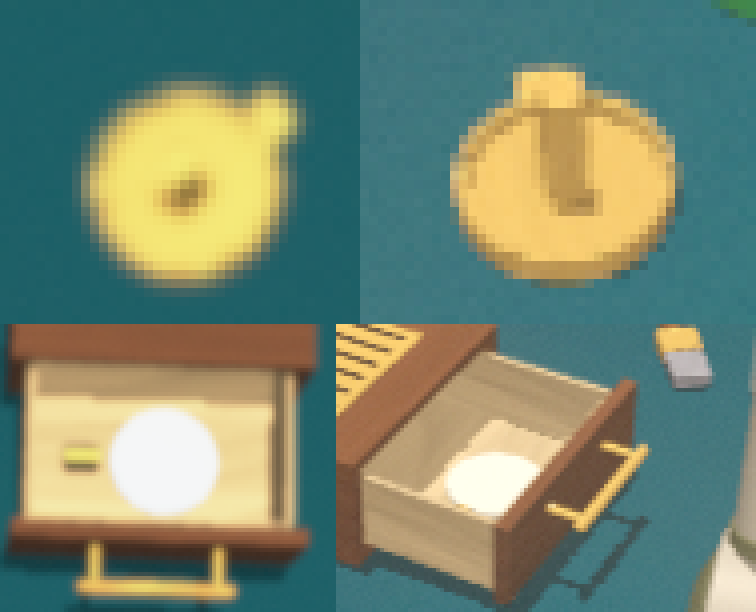

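The enlarged crop shows the dish tab pointing up and to the right in the top view. The drawer is open, with the block left of the plate and the handle almost level.

```bash
cat >> h.py <<'E'
Y=((15,90,80),(35,255,255)); W=((0,0,200),(180,40,255))
def blob(c,u,v,w,h,lo,hi):
    hsv=cv2.cvtColor(c["image"],cv2.COLOR_RGB2HSV)[v:v+h,u:u+w]
    m=cv2.inRange(hsv,lo,hi); n,l,st,ce=cv2.connectedComponentsWithStats(m)
    i=1+np.argmax(st[1:,4]); yy,xx=np.where(l==i)
    return np.c_[xx+u,yy+v].astype(float),ce[i]+[u,v]
def fitdish(c,px,z=10,ztab=6):
    P=np.array([onz(c,p,z)[:2] for p in px]); ctr=P.mean(0)
    for _ in range(20):
        q=P[np.linalg.norm(P-ctr,axis=1)<37]; ctr=q.mean(0)
    T=np.array([onz(c,p,ztab)[:2] for p in px]); d=T-ctr; far=d[np.linalg.norm(d,axis=1)>39]
    if len(far)==0: return ctr,None,None
    m=far.mean(0); return ctr,np.degrees(np.arctan2(m[1],m[0])),len(far)
E
python3 - <<'E'
from h import *
t=capture("top"); s=capture("side")
px,ce=blob(t,188,203,38,36,*Y); print("dish top",fitdish(t,px))
px,ce=blob(s,222,261,44,36,*Y); print("dish side",fitdish(s,px), px.min(0),px.max(0))
px,ce=blob(t,300,160,70,45,*W); print("plate top",ce,onz(t,ce,26))
px,ce=blob(s,245,160,60,40,*W); print("plate side",ce,onz(s,ce,26))
px,ce=blob(t,306,176,16,18,*Y); print("strip top",ce,onz(t,ce,38),len(px))
px,ce=blob(t,308,204,52,24,*Y)
bar=px[px[:,1]>ce[1]-1]
print("handle",ce,bar.min(0),bar.max(0)); 
P=np.array([onz(t,p,75)[:2] for p in bar]); ctr=P.mean(0);u=np.linalg.svd(P-ctr)[2][0];print(ctr,np.degrees(np.arctan2(u[0],-u[1])),P.min(0),P.max(0))
g=blob(t,305,100,65,55,*Y)[0]; r=cv2.minAreaRect(g.astype(np.float32)); b=cv2.boxPoints(r); print("grill",[onz(t,p,110)[:2] for p in b])
for n,z in (("panel L",97),):
  for p in ((297.5,204),(371.5,208)): print(n,onz(t,p,z))
E
```

```text
dish top (array([452.38426966, 229.73033708]), np.float64(-47.14718597008078), 14)
dish side (array([449.94575, 236.21925]), np.float64(-53.56343612915777), 45) [232. 269.] [256. 291.]
plate top [335.60136286 186.02555366] [ 587.7 -210.6   26. ]
plate side [272.98785425 178.99190283] [ 593.7 -206.9   26. ]
strip top [313.52036199 182.66063348] [ 594.8 -134.1   38. ] 221
handle [333.46153846 215.25506073] [314. 215.] [353. 220.]
[ 469.87906977 -199.67151163] -0.20655669959319226 [ 462.3 -262.2] [ 479.3 -134.1]
grill [array([ 834.7, -125.6]), array([ 839.3, -283.9]), array([ 698.5, -282. ]), array([ 694.4, -126.6])]
panel L [507.8 -78.7  97. ]
panel L [ 500.  -319.6   97. ]
```

Run:
```python
from h import *
t=capture("top"); im=t["image"].astype(float)
sat=im[:,:,0]-im[:,:,2]   # red-blue: table negative
def line(name,P):
    P=np.array(P);a=P-np.median(P,0)
    ax=1 if np.ptp(P[:,1])>np.ptp(P[:,0]) else 0
    k=np.ones(len(P),bool)
    for _ in range(4):
        f=np.polyfit(P[k,ax],P[k,1-ax],1);r=P[:,1-ax]-np.polyval(f,P[:,ax]);k=abs(r)<max(1.5*np.std(r[k]),.3)
    yaw=np.degrees(np.arctan(f[0]))*(-1 if ax==1 else 1)
    print(name,"yaw",yaw.round(2),"mean",P[k].mean(0).round(1),"n",k.sum(),"std",np.std(r[k]).round(2))
b=[]
for u in list(range(326,344)):
    col=np.clip(sat[211:226,u],0,None); v=(np.arange(211,226)*col).sum()/col.sum(); b.append(onz(t,(u,v),76)[:2])
line("handle",b)
def edge(seq): # first subpixel crossing of sat mid-level
    for i in range(len(seq)-1):
        if seq[i]<0<=seq[i+1]: return i+(-seq[i])/(seq[i+1]-seq[i])
b=[onz(t,(u,88+edge(sat[88:110,u])),110)[:2] for u in range(306,370)]; line("heater back edge",b)
b=[onz(t,(285+edge(sat[v,285:310]),v),110)[:2] for v in range(102,155)]; line("heater left",b)
b=[onz(t,(390-edge(sat[v,390:360:-1]),v),110)[:2] for v in range(102,155)]; line("heater right",b)
b=[onz(t,(u,212.-edge(sat[212:195:-1,u])),90)[:2] for u in list(range(300,316))+list(range(354,369)) if edge(sat[212:195:-1,u])]; line("panel front low edge",b)
print(np.array2string(sat[176:194,306:324].astype(int),max_line_width=200))
print(np.array2string(im[176:194,306:324].mean(2).astype(int),max_line_width=200))
```

```text
handle yaw -1.66 mean [ 469.5 -202.9] n 17 std 0.12
heater back edge yaw -0.74 mean [ 877.4 -206.3] n 56 std 0.16
heater left yaw -0.93 mean [747.1 -74. ] n 44 std 0.11
heater right yaw -1.14 mean [ 772.  -329.6] n 49 std 0.14
panel front low edge yaw -1.0 mean [ 492.  -186.2] n 27 std 0.14
[[ 85  85  85  84  85  85  85  85  86  87  86  86  86  85  85  85  85  87]
 [ 87  88  87  87  87  88  88  88  88  89  89  89  88  88  88  88  88  87]
 [ 89  88  88  88  88  88  88  88  88  89  89  88  89  88  88  88  88  81]
 [ 89  89  88  88  88  89  88  88  89  88  88  88  88  88  88  87  84  65]
 [ 89  89  88  88  88  89  89  89  88  88  88  88  88  88  87  87  79  44]
 [ 87  88  87  88  89  89  88  88  88  88  87  88  89  90  88  86  69  25]
 [ 85  86  86  88  91  92  94  93  93  93  91  93  95  95  90  84  55  12]
 [ 86  85  86  89  95 104 111 112 112 112 111 113 112 106  94  80  40   5]
 [ 87  87  87  90  98 111 118 120 120 119 121 120 119 110  96  78  32   1]
 [ 87  87  87  91  95 109 118 119 118 119 120 121 120 111  95  76  26   0]
 [ 88  87  87  90  93  89  90  92  92  92  95  99 104 103 
[... 1193 characters left out ...]
196 199 201 205 225 242]
 [203 203 203 197 185 180 183 185 186 186 186 188 190 196 200 206 227 243]
 [204 204 203 197 177 153 145 146 148 148 149 151 160 178 195 205 227 242]
 [205 205 204 199 176 139 114 110 111 111 111 111 125 159 190 204 224 242]
 [206 206 205 202 188 161 140 135 136 136 133 132 144 173 196 205 221 239]
 [207 207 207 205 200 191 183 181 181 181 180 179 183 196 204 207 216 235]
 [209 208 208 208 206 204 203 202 203 202 202 202 203 205 207 208 212 228]
 [209 209 209 208 208 207 207 207 207 207 207 207 207 207 207 207 208 221]
 [209 208 208 208 208 208 207 207 207 208 208 208 208 207 207 207 208 215]
 [208 208 208 208 208 207 208 208 207 208 208 208 208 208 207 207 208 212]]
```

```bash
python3 -m handwheel '[[[14,44,0,0,0,1,1],[14,44,0,0,0,1,1],[14,44,0,0,0,1,1],[14,44,0,0,0,1,1],[14,44,0,0,0,1,1],[14,44,0,0,0,1,1],[14,44,0,0,0,1,1],[14,44,0,0,0,1,1]]]' 40; python3 -m handwheel '[[[14,44,0,0,0,1,1],[14,44,0,0,0,1,1],[14,44,0,0,0,1,1],[14,44,0,0,0,1,1],[14,44,0,0,0,1,1],[14,44,-10,0,0,1,1],[14,44,-20,0,0,1,0.3],[12,40,-30,0,0,1,0.2]]]'
```

```text
time_s: 1.35
eef_pos: [342.8, -118.2, 239.5]
ee_rot: [0.0, 0.956, 0.293, 0.0]
force: [-0.1, -0.3, -0.3]
grip_width: 0.998
grip_force: 0.0
time_s: 2.35
eef_pos: [453.3, 230.1, 179.1]
ee_rot: [0.0, 0.933, 0.359, 0.001]
force: [0.7, 0.0, -0.2]
grip_width: 0.61
grip_force: 0.0
```

Run:
```python
from h import *
s=capture("side"); print(proj(s,[[452.4,229.7,53],[452.4,229.7,0],[452.4,229.7,12]]).round(1))
im=crop(s,215,225,65,75,8)
for P in ([452.4,229.7,53],[452.4,229.7,12],[452.4+47*np.cos(np.radians(-48)),229.7+47*np.sin(np.radians(-48)),6],[453.3,230.1,171]):
    q=proj(s,[P])[0]; cv2.drawMarker(im,(int((q[0]-215+.5)*8),int((q[1]-225+.5)*8)),(0,0,255),0,10,1)
cv2.imwrite("pics/s2.png",im)
```

```text
[[244.2 269.7]
 [244.9 281.9]
 [244.7 279.2]]
```

View pics/s2.png

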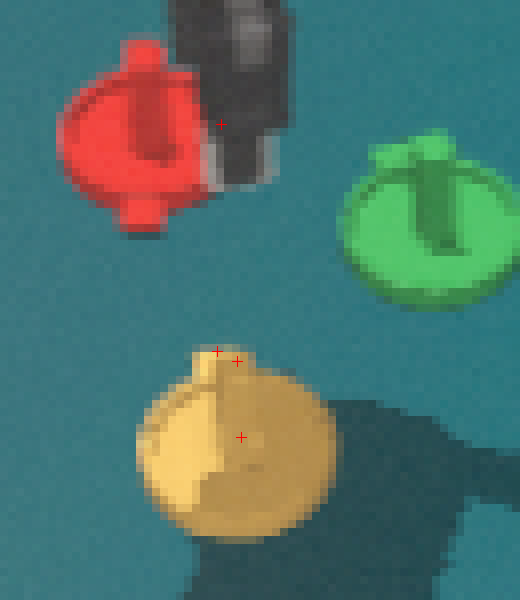

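The side crop shows the dish post under the gripper, and the predicted post-top and tab markers land on the real ones (within about 1 px). I'll lower and grip.

```bash
python3 -m handwheel '[[[-1,0,-30,0,0,0,0.2],[0,0,-40,0,0,0,0.2],[0,0,-40,0,0,0,0.2],[0,0,-25,0,0,0,0.2],[0,0,-15,0,0,0,0.2],[0,0,0,0,0,0,0.2]]]' 40 && python3 -m handwheel '[[[0,0,0,0,0,0,-0.4],[0,0,0,0,0,0,-1],[0,0,0,0,0,0,-1],[0,0,0,0,0,0,-1],[0,0,0,0,0,0,-1],[0,0,0,0,0,0,-1]]]' 40
```

```text
time_s: 3.15
eef_pos: [451.4, 228.3, 28.9]
ee_rot: [-0.0, 0.933, 0.359, -0.001]
force: [0.5, -0.4, 0.0]
grip_width: 0.601
grip_force: 0.0
time_s: 3.9
eef_pos: [452.1, 228.5, 30.2]
ee_rot: [0.0, 0.933, 0.359, 0.001]
force: [-0.5, -0.4, 4.5]
grip_width: 0.161
grip_force: 40.1
```

```bash
python3 -m handwheel '[[[0,0,15,0,0,0,-1],[0,0,30,0,0,0,-1],[0,0,45,0,0,0,-1],[5,-15,40,0,0,7,-1],[10,-30,20,0,0,10,-1],[10,-30,0,0,0,10,-1],[10,-30,0,0,0,10,-1],[10,-30,0,0,0,10,-1]]]' && python3 -m handwheel '[[[10,-34,0,0,0,10,-1],[10,-34,0,0,0,10,-1],[10,-34,0,0,0,10,-1],[10,-34,0,0,0,10,-1],[10,-34,0,0,0,10,-1],[10,-34,0,0,0,10,-1],[10,-34,0,0,0,10,-1],[10,-34,0,0,0,10,-1]]]' && python3 -m handwheel '[[[10,-24,0,0,0,5,-1],[10,-8,0,0,0,5,-1],[0,0,0,0,0,0,-1],[0,0,0,0,0,0,-1]]]'
```

```text
time_s: 4.9
eef_pos: [496.6, 92.4, 180.2]
ee_rot: [0.0, 0.711, 0.703, 0.0]
force: [0.0, -0.0, -2.0]
grip_width: 0.155
grip_force: 39.1
time_s: 5.9
eef_pos: [576.6, -179.7, 180.1]
ee_rot: [0.0, 0.092, 0.996, -0.0]
force: [-0.2, 0.1, -2.6]
grip_width: 0.154
grip_force: 39.1
time_s: 6.4
eef_pos: [596.3, -210.1, 179.6]
ee_rot: [-0.0, 0.009, 1.0, 0.0]
force: [0.6, 0.1, -1.5]
grip_width: 0.158
grip_force: 39.2
```

Run:
```python
from h import *
t=capture("top"); s=capture("side"); S=sense(); print(S["eef_pos"],S["ee_rot"],S["grip_width"],S["grip_force"])
im=np.hstack([crop(t,290,140,95,100,4),crop(s,220,85,100,100,4)])
cv2.imwrite("pics/s3.png",im)
```

```text
[ 596.34200523 -210.0707053   179.66079439] [-1.93459993e-05  8.49791289e-03  9.99963892e-01  9.29557736e-06] 0.15646806294573348 39.18305575847626
```

View pics/s3.png

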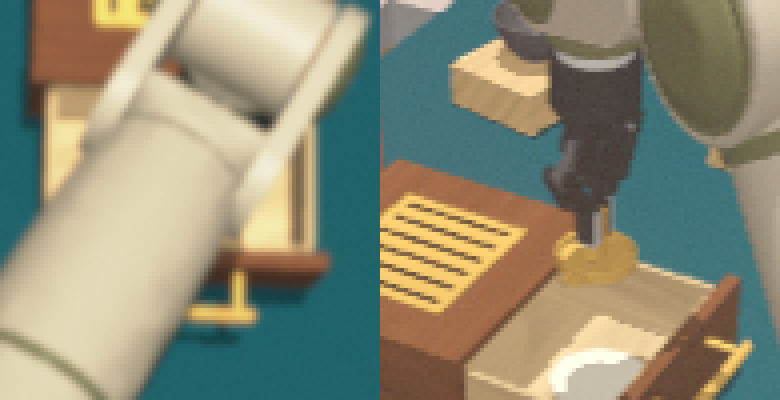

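The side view shows the dish held level above the drawer with its tab toward the contact block. The drawer is clear below.

```bash
python3 -m handwheel '[[[-4,-0.5,-15,0,0,0,-1],[-3.5,0,-30,0,0,0,-1],[0,0,-30,0,0,0,-1],[0,0,-25,0,0,0,-1],[0,0,-12,0,0,0,-1],[0,0,-5,0,0,0,-1],[0,0,0,0,0,0,-1],[0,0,0,0,0,0,-1]]]'
python3 - <<'E'
from h import *
t=capture("top"); s=capture("side"); S=sense(); print(S["eef_pos"],S["force"])
cv2.imwrite("pics/s4.png",np.hstack([crop(t,290,140,95,100,4),crop(s,240,130,90,80,5)]))
E
```

```text
time_s: 7.5
eef_pos: [589.5, -211.3, 63.2]
ee_rot: [0.001, 0.008, 1.0, -0.0]
force: [0.3, -0.3, -1.9]
grip_width: 0.152
grip_force: 39.1
[ 589.37050645 -211.29719607   62.97075153] [ 0.20644532 -0.98145076 -1.16801536]
```

View pics/s4.png

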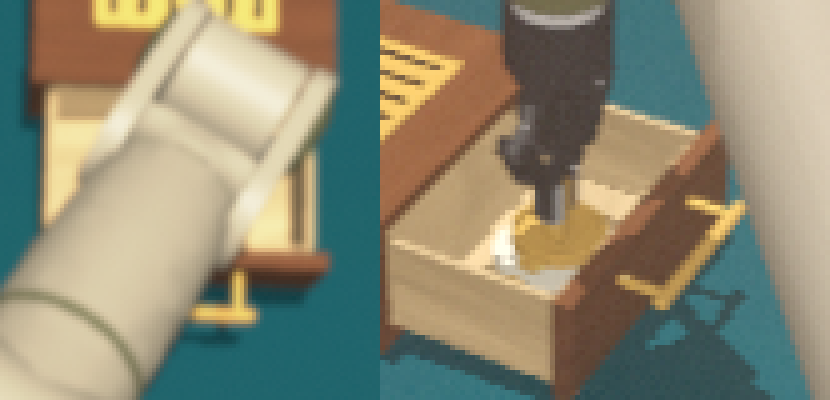

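The side view shows the dish hovering about 7 mm above the plate, centred, with its tab to the left. I'll lower it in small steps until it touches.

```bash
python3 -m handwheel '[[[0,0,-2,0,0,0,-1],[0,0,-2,0,0,0,-1],[0,0,-1,0,0,0,-1],[0,0,-0.7,0,0,0,-1],[0,0,0,0,0,0,-1]]]'; python3 -m handwheel '[[[0,0,-0.6,0,0,0,-1],[0,0,0,0,0,0,-1]]]';python3 -m handwheel '[[[0,0,-0.6,0,0,0,-1],[0,0,0,0,0,0,-1]]]'
```

```text
time_s: 8.22
eef_pos: [589.1, -211.1, 56.5]
ee_rot: [-0.0, 0.008, 1.0, 0.0]
force: [0.1, 0.3, -1.1]
grip_width: 0.156
grip_force: 39.1
time_s: 8.48
eef_pos: [589.2, -211.2, 56.3]
ee_rot: [0.0, 0.008, 1.0, -0.0]
force: [-1.4, 0.0, 1.2]
grip_width: 0.156
grip_force: 39.6
time_s: 8.72
eef_pos: [589.6, -211.2, 56.3]
ee_rot: [0.001, 0.008, 1.0, -0.0]
force: [0.0, 0.9, 6.1]
grip_width: 0.161
grip_force: 40.1
```

Contact. Releasing slowly.

```bash
python3 -m handwheel '[[[0,0,0,0,0,0,-0.6],[0,0,0,0,0,0,-0.4],[0,0,0,0,0,0,-0.1],[0,0,0,0,0,0,-0.1]]]' 20; python3 -m handwheel '[[[0,0,5,0,0,0,-0.1],[0,0,20,0,0,0,-0.1],[0,0,40,0,0,0,-0.1],[0,0,50,0,0,0,-0.1],[-40,0,20,0,0,0,-0.1],[-50,0,0,0,0,0,-1],[-50,0,0,0,0,0,-1],[-60,0,0,0,0,0,-1]]]'; python3 -m handwheel '[[[0,40,0,0,0,0,-1],[-20,50,0,0,0,0,-1],[-20,50,0,0,0,0,-1],[0,40,0,0,0,0,-1],[0,0,0,0,0,0,-1]]]'
python3 - <<'E'
from h import *
t=capture("top"); s=capture("side")
cv2.imwrite("pics/s5.png",np.hstack([crop(t,290,145,85,85,5),crop(s,245,140,75,85,5)])[:,:800])
E
```

```text
time_s: 9.22
eef_pos: [589.1, -211.1, 55.3]
ee_rot: [-0.0, 0.008, 1.0, 0.0]
force: [0.2, 0.2, 0.7]
grip_width: 0.447
grip_force: 0.0
time_s: 10.22
eef_pos: [387.7, -211.0, 190.8]
ee_rot: [0.0, 0.008, 1.0, -0.0]
force: [0.6, -1.6, 0.1]
grip_width: 0.003
grip_force: 0.0
time_s: 10.85
eef_pos: [348.9, -29.5, 190.9]
ee_rot: [0.001, 0.006, 1.0, -0.0]
force: [-0.3, -0.4, -0.4]
grip_width: -0.001
grip_force: 0.0
```

View pics/s5.png

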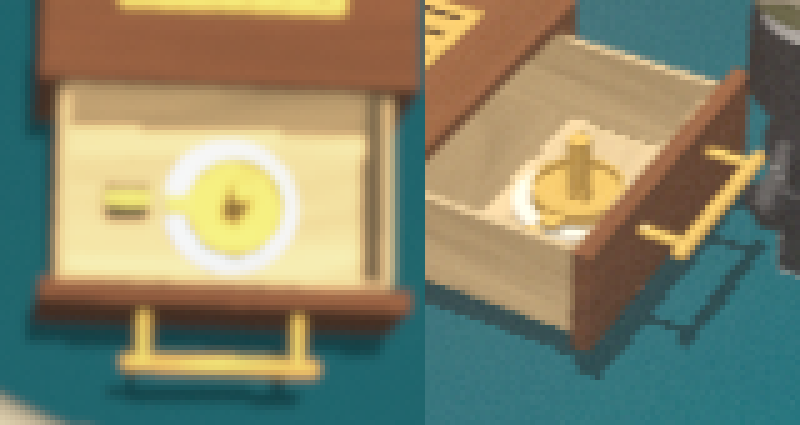

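The dish sits centred on the plate with its tab at (175,205) in the crop, pointing left at the block at (127,202), and the gripper is clear. Next I'll go in front of the handle and push.

```bash
python3 -m handwheel '[[[16,-40,0,0,0,0,-1],[16,-45,0,0,0,0,-1],[16,-45,0,0,0,0,-1],[16,-43,-20,0,0,0,-1],[7,0,-50,0,0,0,-1],[0,0,-40,0,0,0,-1],[0,0,-15,0,0,0,-1],[0,0,0,0,0,0,-1]]]'; python3 -m handwheel '[[[3,0,0,0,0,0,-1],[5,0,0,0,0,0,-1],[5,0,0,0,0,0,-1],[4,0,0,0,0,0,-1],[3,0,0,0,0,0,-1],[2,0,0,0,0,0,-1],[2,0,0,0,0,0,-1],[2,0,0,0,0,0,-1]]]'
```

```text
time_s: 11.95
eef_pos: [420.0, -204.8, 65.4]
ee_rot: [-0.0, 0.009, 1.0, 0.0]
force: [0.1, -0.1, 0.7]
grip_width: 0.002
grip_force: 0.0
time_s: 12.95
eef_pos: [446.2, -204.2, 65.4]
ee_rot: [-0.0, 0.008, 1.0, -0.0]
force: [-0.4, -0.5, 0.6]
grip_width: 0.0
grip_force: 0.0
```

```bash
python3 -m handwheel '[[[2,0,0,0,0,0,-1],[2,0,0,0,0,0,-1],[2,0,0,0,0,0,-1],[2,0,0,0,0,0,-1],[2,0,0,0,0,0,-1],[2,0,0,0,0,0,-1],[2,0,0,0,0,0,-1],[2,0,0,0,0,0,-1]]]'; python3 -m handwheel '[[[3,0,0,0,0,0,-1],[4,0,0,0,0,0,-1],[5,0,0,0,0,0,-1],[6,0,0,0,0,0,-1],[6,0,0,0,0,0,-1],[6,0,0,0,0,0,-1],[6,0,0,0,0,0,-1],[6,0,0,0,0,0,-1]]]'; python3 -m handwheel '[[[6,0,0,0,0,0,-1],[6,0,0,0,0,0,-1],[6,0,0,0,0,0,-1],[6,0,0,0,0,0,-1],[6,0,0,0,0,0,-1],[5,0,0,0,0,0,-1],[4,0,0,0,0,0,-1],[3,0,0,0,0,0,-1]]]'
python3 - <<'E'
from h import *
t=capture("top"); s=capture("side")
cv2.imwrite("pics/s6.png",np.hstack([crop(t,290,130,85,85,5),crop(s,235,130,75,85,5)])[:,:800])
E
```

```text
time_s: 13.95
eef_pos: [462.2, -204.2, 65.4]
ee_rot: [-0.0, 0.008, 1.0, -0.0]
force: [-0.5, -0.7, -0.0]
grip_width: -0.001
grip_force: 0.5
time_s: 14.95
eef_pos: [504.5, -204.1, 65.4]
ee_rot: [-0.0, 0.008, 1.0, 0.0]
force: [-0.6, -1.1, -0.3]
grip_width: -0.0
grip_force: 0.6
time_s: 15.95
eef_pos: [546.3, -204.1, 65.4]
ee_rot: [-0.0, 0.008, 1.0, 0.0]
force: [-1.9, -0.5, -0.6]
grip_width: 0.001
grip_force: 0.5
```

View pics/s6.png

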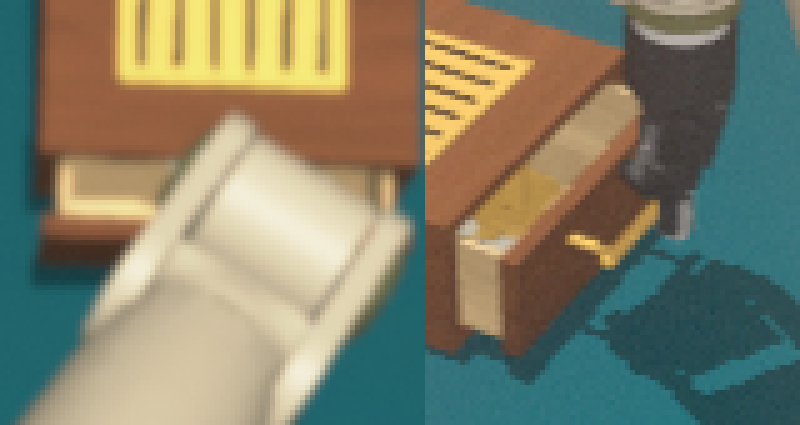

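The drawer is being pushed in, with about 50 mm of opening left and the fingers on the handle. I'll continue, slowing near the end.

```bash
python3 -m handwheel '[[[3,0,0,0,0,0,-1],[4,0,0,0,0,0,-1],[5,0,0,0,0,0,-1],[5,0,0,0,0,0,-1],[5,0,0,0,0,0,-1],[4,0,0,0,0,0,-1],[3,0,0,0,0,0,-1],[2,0,0,0,0,0,-1]]]'; python3 -m handwheel '[[[2,0,0,0,0,0,-1],[2,0,0,0,0,0,-1],[2,0,0,0,0,0,-1],[2,0,0,0,0,0,-1]]]';  python3 -m handwheel '[[[1,0,0,0,0,0,-1],[1,0,0,0,0,0,-1],[1,0,0,0,0,0,-1],[1,0,0,0,0,0,-1]]]'
```

```text
time_s: 17.05
eef_pos: [577.3, -204.1, 65.4]
ee_rot: [-0.0, 0.008, 1.0, 0.0]
force: [-1.6, -0.6, -0.5]
grip_width: -0.003
grip_force: 0.5
time_s: 17.55
eef_pos: [585.1, -204.2, 65.4]
ee_rot: [-0.0, 0.008, 1.0, 0.0]
force: [-9.4, -0.5, 1.2]
grip_width: -0.002
grip_force: 4.1
time_s: 18.05
eef_pos: [585.4, -204.2, 65.2]
ee_rot: [-0.005, 0.008, 1.0, 0.001]
force: [-28.1, -1.1, 14.4]
grip_width: 0.002
grip_force: 14.2
```

It hit a hard stop at x=585. I'll back off, move clear and check.

```bash
python3 -m handwheel '[[[-4,0,0,0,0,0,-1],[-10,0,0,0,0,0,-1],[-40,0,20,0,0,0,-1],[-50,0,40,0,0,0,-1],[-50,10,50,0,0,0,-1],[-20,50,20,0,0,0,-1],[-20,50,0,0,0,0,-1],[0,50,0,0,0,0,-1]]]'; python3 -m handwheel '[[[0,40,0,0,0,0,-1],[0,0,0,0,0,0,-1]]]'
python3 - <<'E'
from h import *
t=capture("top"); s=capture("side")
cv2.imwrite("pics/s7.png",np.hstack([crop(t,290,90,85,110,5),crop(s,185,120,75,110,5)])[:,:800])
cv2.imwrite("pics/s8.png",s["image"][:,:,::-1])
E
```

```text
time_s: 19.05
eef_pos: [401.4, -44.0, 188.6]
ee_rot: [0.001, 0.009, 1.0, -0.0]
force: [1.0, 0.5, 0.6]
grip_width: -0.002
grip_force: 0.0
time_s: 19.3
eef_pos: [402.1, -3.5, 188.3]
ee_rot: [0.0, 0.006, 1.0, 0.0]
force: [0.4, -0.2, -0.6]
grip_width: -0.003
grip_force: 0.0
```

View pics/s7.png

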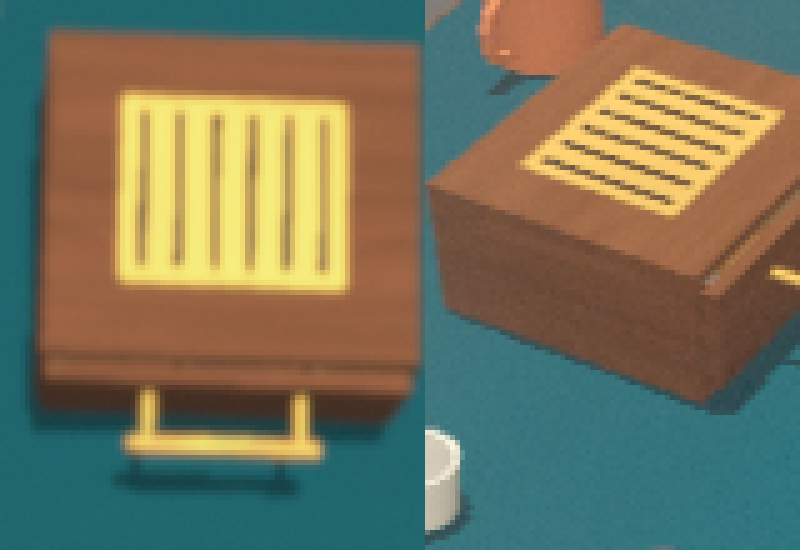

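View pics/s8.png

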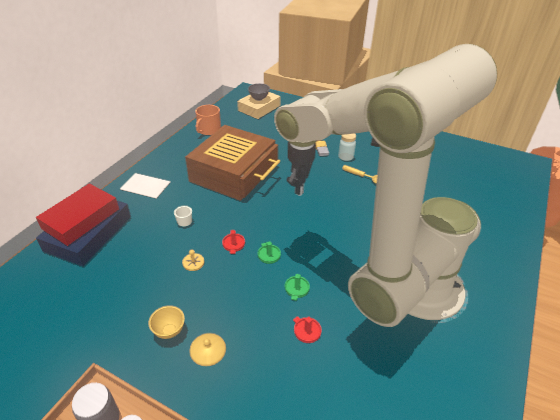

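The pictures show the drawer flush against the heater, everything else where it was, and the arm clear. Handing in.

```bash
python3 -c "
from rig import *
print(finish_job())"
```

```text
the job is handed in; nothing more can be done
None
```

The dish was lowered onto the middle of the hot plate with its tab pointing at the contact block, then released. The drawer was pushed to its stop (I couldn't see the dish once it was shut), nothing else was touched, and the job is handed in at about 19 s.

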